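# Pack the thread carrier

## Robot

A 6-joint arm with a two-finger parallel gripper is mounted at the origin on the work surface. World frame = base frame: x ahead of the robot, y to its left, z up, the work surface at z = 0. Lengths are in mm, angles in rad, forces in N, time in s.
With the tool pointing down it reaches from about 400 to 825 mm from the base axis. Payload 7 kg.
Tool frame: the origin (TCP) lies on the centre line of the jaws, within the pads' length; the fingertips stand bot.nose_length ahead of it and the grasp point (between the pads) lies 8 mm behind it (bot.nose_length is the distance from the TCP to the fingertips, in mm); z points along the fingers, y is the direction in which the jaws open and shut (so a half turn about z gives the same grasp; the last joint's range is limited). The gripper opens to 88 mm and grips with 3 to 60 N. Pads are 19 mm wide; open, the fingers measure 130 mm over their backs; the gripper's body (78 mm by 193 mm) begins 47 mm behind the grasp point.
Start: joints at [-0.973, 0.359, 0.012, 0, -1.224, -0.288], TCP at [205.759, -642.852, 237.561] pointing down, gripper open.
Joint ranges: [-3.07, 3.07], [-1.43, 2.12], [-1.02, 1.25], [-3.03, 1.67], [-3.05, -0], [-3.03, 3.03]. Speed limits (rad/s): [2.39, 2.39, 3.01, 3.14, 3.14, 3.14].

## Interface

Orientations are given as a 3x3 rotation matrix whose columns are the frame's x, y, z axes.
In Python, from rig import sense, vision, finish_job, models, bot gives the robot as it stands.
- The arm moves only by the tool apply_moves, never from a script. Its argument "series" is a list of rows, each a list of 7 numbers: the shift along the tool's x, y, z in mm, then the turn, a rotation vector about the tool's x, y, z in rad, then the finger opening in mm, from 0 to 87.6. A call has 1 to 10 rows; each row is the pose to reach, as a shift and turn from the pose commanded when the call began, along the tool's axes at that moment; what a row does not reach only later rows make up. A row lasts 1/8 s, in which the tool goes at most 62.5 mm and 10.7 degrees, less where a joint would pass 70% of its speed; a pose out of reach is approached as far as the arm can. A call with a gripper value outside its range is refused whole. The fingers move at their own pace and stop on an object; the grip force is fixed at half the most. Time passes only in rows, so rows that repeat a pose let the fingers close. It gives the time, the measured TCP pose, the force and the opening at its end, in the units of the state.
- sense(): the state, without advancing time (a new reading comes with each control period).
- vision.grab_frame(name): name is "scene" or "top"; returns the picture (400x640x3 uint8, blue, green, red); there is no depth.
- vision.camera_model(name): a dict with "fx", "fy", "cx", "cy" (pixels), "distortion" ([k1, k2, p1, p2, k3] as OpenCV has them; the pictures are not rectified), "origin" and "attitude" of the camera in the world. Camera axes: x right, y down, z forward; pixel columns grow to the right and rows downward; lengths in mm; the calibration is good to about 2 mm. A picture is of the moment at which its call begins. camera_model takes no time and is no camera call.
- finish_job(): hands the job in, once; it reports no verdict.
Trained networks look in the newest picture that a camera, given by its name, has taken for a name from the list of things; names that differ only in an ending like _2 or _b are one class to them, and where a whole thing is asked for, a point or a joint stands for the part that bears it (a point fixed in the world has none). Each returns a list of dicts, best first, with "confidence" (0 to 1); they miss things now and then, are a little off and sometimes report something else, mostly with a low value. They report only what shows in the picture. A call takes as long as a camera call. They do not tell look-alikes from the thing itself.
- models.recognise(camera, label): "point" ([column, row] in pixels, amid what is visible of it).
- models.pinpoint(camera, label): "point" ([column, row] in pixels: a listed point, or the origin of a listed thing).
The state is a dict: "time_s": time; "joint_positions": joint angles; "dq": joint speeds; "effort": joint torques, N m; "ee_pos": TCP position; "orientation": TCP orientation; "ft_force": force on the tool from outside, world axes, zero at the start; "ft_torque": the same for the moment, N m; "width": finger opening in mm.
Only numpy, scipy, OpenCV 4.12 (cv2) and the standard library are available. Lean on these libraries where they do the work, as an engineer would, in place of code of your own. Each camera call takes 0.05 s, during which the arm holds its last target. There are 200 camera calls.

## Task

First push the red tab to swing the carrier's steadying leg out all the way to its stop; do this before anything goes over or into the carrier. Then lift every thread spool tile straight up out of its interlocking rack, without dragging the rack along, and stand the spools and the aluminium tin upright on the floor of the carrier, one to a cell. Leave the votive cup, the thimble and the bobbin box alone.

Things in the scene. Friction and masses are not known exactly. Their poses are not given: they have to be found in the camera images.
- rack_c (a point): centre of the floor (6 mm above the table) of the spool rack: a loose, heavy (1.6 kg) strip 46 mm wide (x), 292 mm long (y), 30 mm high over all: marble floor with pale wooden tiles 24 mm high. Five places along its y at -112, -56, 0, 56, 112 mm, some empty; which colour stands where varies. It must stay where it is
- spool0_c (a point): centre, half-way up, of the red thread spool tile (may be absent), 80 mm tall, 90 g. z up along the spool. Dark wooden foot 24 mm high, 32 mm in x, 50 mm in y over two T tongues (+y and -y sides); fixed on it an upright plain spool of thread, 25 mm diameter, from 24 to 80 mm up, with a pale core showing on top
- spool1_c (a point): centre, half-way up, of the yellow thread spool tile (may be absent), 80 mm tall, 90 g. z up along the spool. Same shape as the red one. At the start it stands on the rack floor, axes parallel to the rack's, tongues locked 24 mm deep between the rack's tiles (1 mm play): it comes out only straight up, by over 24 mm
- spool2_c (a point): centre, half-way up, of the blue thread spool tile (may be absent), 80 mm tall, 90 g. z up along the spool. Same shape as the red one. At the start it stands on the rack floor, axes parallel to the rack's, tongues locked 24 mm deep between the rack's tiles (1 mm play): it comes out only straight up, by over 24 mm
- spool3_c (a point): centre, half-way up, of the green thread spool tile (may be absent), 80 mm tall, 90 g. z up along the spool. Same shape as the red one. At the start it stands on the rack floor, axes parallel to the rack's, tongues locked 24 mm deep between the rack's tiles (1 mm play): it comes out only straight up, by over 24 mm
- spool4_c (a point): centre, half-way up, of the orange thread spool tile (may be absent), 80 mm tall, 90 g. z up along the spool. Same shape as the red one. At the start it stands on the rack floor, axes parallel to the rack's, tongues locked 24 mm deep between the rack's tiles (1 mm play): it comes out only straight up, by over 24 mm
- tin_c (a point): centre, half-way up, of a round aluminium tin with a shut lid, 46 mm diameter, 55 mm tall, 110 g, standing loose on the table
- carrier_c (a point): centre of the underside (on the table) of the fixed wooden carrier: an open crate 136 mm (x) by 202 mm (y), walls and dividers 4 mm thick, tops 30 mm above the table, floor 5 mm thick; 2 cells along x by 3 along y, each 62 mm square inside
- cell0 (a point): centre of the floor of carrier cell 0 (5 mm above the table), axes as the carrier's
- cell1 (a point): centre of the floor of carrier cell 1 (5 mm above the table), axes as the carrier's
- cell2 (a point): centre of the floor of carrier cell 2 (5 mm above the table), axes as the carrier's
- cell3 (a point): centre of the floor of carrier cell 3 (5 mm above the table), axes as the carrier's
- cell4 (a point): centre of the floor of carrier cell 4 (5 mm above the table), axes as the carrier's
- cell5 (a point): centre of the floor of carrier cell 5 (5 mm above the table), axes as the carrier's
- leg_hinge (a point): a point on the upright hinge axis of the carrier's folding steadying leg, 55 mm above the table, just outside the carrier's +y end near its -x corner; axes as the carrier's
- leg_tab (a point): point 55 mm above the table in the red upright tab at the leg's free end, 81 mm from the hinge axis. Tab: 22 mm along the leg, 8 mm thick, from 8 to 75 mm above the table. x points along the leg away from the hinge, y the way it swings out. Folded, it stands 7 mm outside the carrier's wall and 45 mm above it: push it outward from over the empty cell
- leg (a joint): angle of the steadying leg (rad): 0 folded against the carrier's +y end, growing as it swings out (anticlockwise seen from above) to its stop at 1.57, square to the carrier. Light friction (0.05 N m, about 0.6 N at the tab); stays where it is left
- votive_c (a point): centre of a glass votive cup, 60 mm diameter, 65 mm tall; leave alone
- thimble_c (a point): centre of a steel thimble, 20 mm diameter, 24 mm tall; leave alone
- bobbin_box_c (a point): centre of a closed green plastic bobbin box, 70 mm (x) by 100 mm (y) by 26 mm; leave alone
Mind the look-alikes: they are no part of the job. What is shaped like the part that bears spool4_c but purple is not meant.

How it is judged (in metres and radians):
On the way:
1. the steadying leg is swung out to its stop (value of joint leg above 1.5 rad), for 0.2 s.
At the end, for the whole second after the job is handed in: the leg is within 0.12 rad of its stop; every spool tile present and the tin stand upright (within 8 degrees) and at rest on the floor of a cell (within 26 mm of its centre, within 8 mm of standing height), one per cell (value of joint leg above 1.45 rad and (horizontal distance between spool0_c and cell0 below 0.026 m or horizontal distance between spool0_c and cell1 below 0.026 m or horizontal distance between spool0_c and cell2 below 0.026 m or horizontal distance between spool0_c and cell3 below 0.026 m or horizontal distance between spool0_c and cell4 below 0.026 m or horizontal distance between spool0_c and cell5 below 0.026 m) and z of spool0_c in the frame of cell0 between 0.032 and 0.048 m and angle between each of spool0_c, spool1_c, spool2_c, spool3_c, spool4_c, tin_c's own z axis and vertical below 0.14 rad and (horizontal distance between spool1_c and cell0 below 0.026 m or horizontal distance between spool1_c and cell1 below 0.026 m or horizontal distance between spool1_c and cell2 below 0.026 m or horizontal distance between spool1_c and cell3 below 0.026 m or horizontal distance between spool1_c and cell4 below 0.026 m or horizontal distance between spool1_c and cell5 below 0.026 m) and z of spool1_c in the frame of cell0 between 0.032 and 0.048 m and (horizontal distance between spool2_c and cell0 below 0.026 m or horizontal distance between spool2_c and cell1 below 0.026 m or horizontal distance between spool2_c and cell2 below 0.026 m or horizontal distance between spool2_c and cell3 below 0.026 m or horizontal distance between spool2_c and cell4 below 0.026 m or horizontal distance between spool2_c and cell5 below 0.026 m) and z of spool2_c in the frame of cell0 between 0.032 and 0.048 m and (horizontal distance between spool3_c and cell0 below 0.026 m or horizontal distance between spool3_c and cell1 below 0.026 m or horizontal distance between spool3_c and cell2 below 0.026 m or horizontal distance between spool3_c and cell3 below 0.026 m or horizontal distance between spool3_c and cell4 below 0.026 m or horizontal distance between spool3_c and cell5 below 0.026 m) and z of spool3_c in the frame of cell0 between 0.032 and 0.048 m and (horizontal distance between spool4_c and cell0 below 0.026 m or horizontal distance between spool4_c and cell1 below 0.026 m or horizontal distance between spool4_c and cell2 below 0.026 m or horizontal distance between spool4_c and cell3 below 0.026 m or horizontal distance between spool4_c and cell4 below 0.026 m or horizontal distance between spool4_c and cell5 below 0.026 m) and z of spool4_c in the frame of cell0 between 0.032 and 0.048 m and (horizontal distance between tin_c and cell0 below 0.026 m or horizontal distance between tin_c and cell1 below 0.026 m or horizontal distance between tin_c and cell2 below 0.026 m or horizontal distance between tin_c and cell3 below 0.026 m or horizontal distance between tin_c and cell4 below 0.026 m or horizontal distance between tin_c and cell5 below 0.026 m) and z of tin_c in the frame of cell0 between 0.0195 and 0.0355 m and linear speed of each of spool0, spool1, spool2, spool3, spool4, tin below 0.03 m/s); the robot touches nothing.
It fails at once if an item is held over or put in the carrier before its leg is swung out (value of joint leg below 1.3 rad and horizontal distance between any of spool0_c, spool1_c, spool2_c, spool3_c, spool4_c, tin_c and carrier_c below 0.09 m).
It fails at once if the rack is dragged or lifted (distance of rack_c from where it was at the start of the episode above 0.03 m or angle between rack_c's own z axis and vertical above 0.15 rad).
It fails at once if the votive cup, thimble or bobbin box is disturbed (distance of any of votive_c, thimble_c, bobbin_box_c from where it was at the start of the episode above 0.03 m).
Of spool0, spool1, spool2, spool3, spool4 only 3 to 5 are there at a start; the rules pass over those that are not, and their reading is None.
At some moment in a run one of tin may be knocked a few centimetres aside while the robot is not near it.
Once in a run the grip may slacken for a moment while it holds something.
It also fails if it takes over 210 s, if anything falls off the work surface, if the arm or the gripper's body presses on something with over 40 N, if the wrist force passes 120 N, or if a joint passes its speed limit or range.

## Working session

There is one attempt and no reset: what is moved stays moved. The work goes in short steps, Python scripts to look and compute and a tool call to move; the robot and the scene stay as the last step left them, time stands still between calls to the robot, and variables do not carry over. Pictures are saved under pics/ and viewed, about 12 in all and at most 16, crops included, and the job is handed in when it is done.

Besides the shell and the picture viewer there is one more tool, called after "Call:" by a JSON object that holds its "op" and its "data". apply_moves: Moves the arm, as the interface text tells. Its arguments: {"type":"object","properties":{"series":{"type":"array","items":{"type":"array","items":{"type":"number"}}}},"required":["series"]}

```bash
mkdir -p pics; ls; cat > h.py <<'E'
import numpy as np, cv2
from rig import sense, vision, finish_job, models, bot
def ray(cam,px):
    m=vision.camera_model(cam); K=np.array([[m['fx'],0,m['cx']],[0,m['fy'],m['cy']],[0,0,1.]])
    u=cv2.undistortPoints(np.array([[px]],float),K,np.array(m['distortion'],float))[0,0]
    d=np.array(m['attitude'])@np.array([u[0],u[1],1]); return np.array(m['origin'],float),d
def at(cam,px,z):
    o,d=ray(cam,px); return o+d*(z-o[2])/d[2]
def proj(cam,P):
    m=vision.camera_model(cam); K=np.array([[m['fx'],0,m['cx']],[0,m['fy'],m['cy']],[0,0,1.]])
    R=np.array(m['attitude']).T; t=-R@np.array(m['origin'],float)
    return cv2.projectPoints(np.array(P,float).reshape(-1,3),cv2.Rodrigues(R)[0],t,K,np.array(m['distortion'],float))[0][:,0]
E
python3 - <<'E'
from h import *
s=sense(); print({k:np.round(v,3).tolist() for k,v in s.items()}, bot.nose_length)
for c in('top','scene'):
    cv2.imwrite(f'pics/{c}0.png',vision.grab_frame(c)); m=vision.camera_model(c); print(c,np.round(m['origin']),np.round(m['attitude'],2).tolist(),m['fx'])
Z={'rack_c':6,'tin_c':27.5,'carrier_c':0,'leg_hinge':55,'leg_tab':55,'votive_c':32,'thimble_c':12,'bobbin_box_c':13}
for i in range(5): Z[f'spool{i}_c']=46
for i in range(6): Z[f'cell{i}']=5
for n,z in Z.items():
  for c in('top','scene'):
    for d in models.pinpoint(c,n)[:3]:
        print(n,c,round(d['confidence'],2),np.round(d['point']),np.round(at(c,d['point'],z)))
E
```

```text
pics
{'time_s': 0.0, 'joint_positions': [-0.973, 0.359, 0.011, -0.0, -1.224, -0.288], 'dq': [0.002, 0.0, -0.001, 0.001, -0.001, -0.001], 'effort': [-0.0, -58.271, 29.306, 6.997, 0.007, -0.0], 'ee_pos': [205.622, -642.439, 236.648], 'orientation': [[-0.952, -0.305, -0.001], [-0.305, 0.952, 0.001], [0.0, 0.002, -1.0]], 'ft_force': [0.082, -0.695, 0.022], 'ft_torque': [0.011, -0.004, 0.016], 'width': 87.559} 11.0
top [ 476.   11. 1104.] [[0.03, -0.99, 0.1], [-1.0, -0.03, 0.02], [-0.01, -0.1, -0.99]] 430.5872935424651
scene [1235.  789.  811.] [[-0.76, 0.38, -0.52], [0.65, 0.45, -0.61], [0.0, -0.81, -0.59]] 492.23544418065234
rack_c top 0.85 [275. 197.] [582. 127.   6.]
rack_c scene 0.68 [333. 240.] [592. 139.   6.]
tin_c top 0.66 [286. 248.] [454.  94.  28.]
tin_c top 0.28 [234. 257.] [428. 222.  28.]
tin_c scene 0.65 [358. 202.] [456.  90.  28.]
carrier_c top 0.62 [417. 214.] [ 550. -237.    0.]
carrier_c scene 0.86 [260. 170.] [ 541. -236.    0.]
carrier_c scene 0.26 [403. 223.] [404. 205.   0.]
leg_hinge top 0.97 [379. 232.] [ 499. -132.   55.]
leg_hinge scene 0.81 [294. 162.] [ 490.
[... 2168 characters left out ...]
 157.] [ 513. -298.    5.]
cell3 scene 0.93 [279. 175.] [ 518. -173.    5.]
cell3 scene 0.75 [250. 173.] [ 577. -238.    5.]
cell4 top 0.88 [446. 201.] [ 583. -310.    5.]
cell4 top 0.84 [394. 226.] [ 517. -177.    5.]
cell4 top 0.75 [419. 202.] [ 579. -242.    5.]
cell4 scene 0.97 [255. 157.] [ 513. -298.    5.]
cell4 scene 0.93 [279. 175.] [ 518. -173.    5.]
cell4 scene 0.75 [250. 173.] [ 577. -238.    5.]
cell5 top 0.88 [446. 201.] [ 583. -310.    5.]
cell5 top 0.84 [394. 226.] [ 517. -177.    5.]
cell5 top 0.75 [419. 202.] [ 579. -242.    5.]
cell5 scene 0.97 [255. 157.] [ 513. -298.    5.]
cell5 scene 0.93 [279. 175.] [ 518. -173.    5.]
cell5 scene 0.75 [250. 173.] [ 577. -238.    5.]
```

```bash
python3 - <<'E'
import cv2
a=cv2.imread('pics/top0.png')[110:310,180:480]; cv2.imwrite('pics/topc.png',cv2.resize(a,None,fx=2.66,fy=2.66,interpolation=cv2.INTER_CUBIC))
a=cv2.imread('pics/scene0.png')[120:300,220:460]; cv2.imwrite('pics/scenec.png',cv2.resize(a,None,fx=3.3,fy=3.3,interpolation=cv2.INTER_CUBIC))
E
```

```text
(no output)
```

View pics/topc.png

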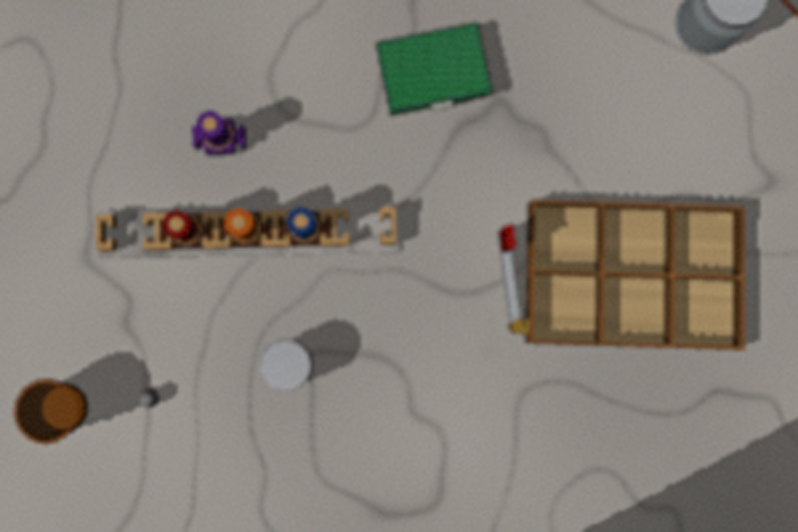

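View pics/scenec.png

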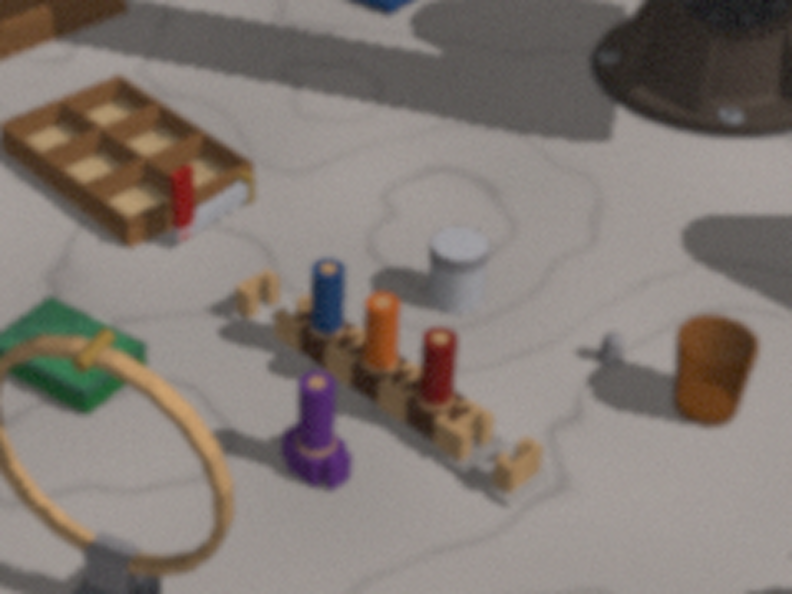

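The top view shows red, orange and blue spools in the rack (crop 179,219; 239,217; 300,216), with places 1 and 5 empty. The purple look-alike is at 217,130, the tin at 287,365, and the carrier spans crop 528–743 by 202–347 with its red tab at 508,238. The scene view agrees. Next I'll refine the positions.

```bash
cat >> h.py <<'E'
from scipy.optimize import minimize
HUE={'red':[(0,5),(172,180)],'orange':[(7,16)],'blue':[(105,122)]}
def cyl(cam,xy,r,z0,z1,shape=(400,640),S=4):
    t=np.linspace(0,2*np.pi,40); P=[(xy[0]+r*np.cos(a),xy[1]+r*np.sin(a),z) for z in(z0,z1) for a in t]
    h=cv2.convexHull(((proj(cam,P)+.5)*S).astype(np.float32)); m=np.zeros((shape[0]*S,shape[1]*S),np.uint8)
    cv2.fillConvexPoly(m,h.astype(np.int32),1); return cv2.resize(m.astype(np.float32),(shape[1],shape[0]),interpolation=cv2.INTER_AREA)
def mask(img,col,smin=110,vmin=35):
    h=cv2.cvtColor(img,cv2.COLOR_BGR2HSV); m=np.zeros(img.shape[:2],bool)
    for a,b in HUE[col]: m|=(h[...,0]>=a)&(h[...,0]<=b)&(h[...,1]>smin)&(h[...,2]>vmin)
    return m.astype(np.float32)
def fitspool(imgs,col,xy0,z0=30,z1=86):
    def f(xy):
        c=0
        for cam,im in imgs.items():
            p=proj(cam,[xy0[0],xy0[1],58])[0]; w=np.zeros(im.shape[:2],np.float32); cv2.circle(w,tuple(int(v) for v in p),22,1,-1)
            m=mask(im,col)*w; k=cyl(cam,xy,12.5,z0,z1); c+=1-np.minimum(m,k).sum()/np.maximum(m,k).sum()
        return c
    r=minimize(f,xy0,method='Nelder-Mead',options=dict(initial_simplex=np.array(xy0)+np.array([[0,0],[8,0],[0,8]]),xatol=.2,fatol=1e-3)); return r.x,r.fun
E
python3 - <<'E'
from h import *
I={c:cv2.imread(f'pics/{c}0.png') for c in('top','scene')}
for col,xy in (('red',(574,188)),('orange',(580,130)),('blue',(590,78))):
    print(col,*[ (np.round(r[0],1),round(r[1],2)) for r in (fitspool(I,col,xy),fitspool({'top':I['top']},col,xy),fitspool({'scene':I['scene']},col,xy))])
T=lambda p:(np.array(p)+.5)/2.66+[180,110]-.5
S=lambda p:(np.array(p)+.5)/3.3+[220,120]-.5
print('core',*[np.round(at('top',T(p),86)[:2]) for p in((179,219),(239,217),(300,216))],*[np.round(at('scene',S(p),86)[:2]) for p in((440,338),(382,301),(328,268))])
print('tin',at('top',T((287,365)),55),at('scene',S((459,246)),55))
print('carrier T',[np.round(at('top',T(p),30)[:2]).tolist() for p in((530,202),(743,208),(742,347),(528,343))])
print('carrier S',[np.round(at('scene',S(p),30)[:2]).tolist() for p in((131,217),(4,131),(119,79),(253,161))])
print('tab',at('top',T((508,238)),75),at('scene',S((182,172)),75))
print('rack ends T z30',[np.round(at('top',T(p),30)[:2]).tolist() for p in((96,214),(97,249),(397,207),(397,243))])
# tin circle fit
for c,(p,z) in {'top':(T((287,365)),55),'scene':(S((459,265)),55)}.items(): pass
E
```

```text
red (array([580.5, 190.8]), np.float64(0.93)) (array([581.1, 191.2]), np.float64(0.53)) (array([579.1, 189.3]), np.float64(0.39))
orange (array([583.9, 133.7]), np.float64(1.22)) (array([581.3, 137.5]), np.float64(0.7)) (array([586. , 135.4]), np.float64(0.51))
blue (array([587.3,  78.4]), np.float64(1.07)) (array([587. ,  78.3]), np.float64(0.56)) (array([587.9,  79. ]), np.float64(0.51))
core [584. 187.] [588. 133.] [590.  79.] [579. 189.] [581. 132.] [585.  77.]
tin [456.58085489  87.72370768  55.        ] [459.10687133  92.25514539  55.        ]
carrier T [[616.0, -134.0], [616.0, -336.0], [485.0, -335.0], [483.0, -134.0]]
carrier S [[613.0, -138.0], [620.0, -322.0], [487.0, -329.0], [481.0, -137.0]]
tab [ 576.64172518 -108.85987886   75.        ] [ 578.75464749 -108.99491543   75.        ]
rack ends T z30 [[593.0, 276.0], [559.0, 273.0], [607.0, -9.0], [573.0, -10.0]]
```

```bash
cat >> h.py <<'E'
from scipy.spatial.transform import Rotation as Ro
def go(*tg,yaw=-90):
    """rows (tool frame) to world targets (x,y,z[,yaw of tool x, deg]); yaw -90: jaws along world x"""
    s=sense(); R=np.array(s['orientation']); p=np.array(s['ee_pos']); print('at',np.round(p,1),'yaw',round(np.degrees(np.arctan2(R[1,0],R[0,0])),1),'w',round(s['width'],1),'t',round(s['time_s'],1),'F',np.round(s['ft_force'],1))
    for t in tg:
        y=np.radians(t[3] if len(t)>3 else yaw); X=np.array([np.cos(y),np.sin(y),0]); Z=np.array([0,0,-1.]); Q=np.c_[X,np.cross(Z,X),Z]
        print(t,np.round(R.T@(np.array(t[:3])-p),1).tolist(),np.round(Ro.from_matrix(R.T@Q).as_rotvec(),3).tolist())
E
python3 - <<'E'
from h import *
print(at('top',(np.array((518,326))+.5)/2.66+[179.5,109.5],60))
go((586,-145,200),(586,-145,56))
E
```

```text
[ 498.15153508 -121.09494011   60.        ]
at [ 205.7 -642.9  237.6] yaw -162.3 w 87.5 t 2.0 F [-0.5  0.5 -0.6]
(586, -145, 200) [-513.9, 358.2, 37.5] [0.0, -0.0, -1.261]
(586, -145, 56) [-513.9, 358.2, 181.5] [0.0, -0.0, -1.261]
```

Call:
{"op": "apply_moves", "data": {"series": [[-52,36,4,0,0,-0.13,0],[-104,72,8,0,0,-0.26,0],[-156,108,12,0,0,-0.39,0],[-208,144,16,0,0,-0.52,0],[-260,180,20,0,0,-0.65,0],[-312,216,24,0,0,-0.78,0],[-364,252,28,0,0,-0.91,0],[-416,288,32,0,0,-1.04,0],[-468,324,37,0,0,-1.17,0],[-514,358,37,0,0,-1.261,0]]}}

```text
time_s: 3.25
ee_pos: [585.6, -145.4, 200.6]
orientation: [[0.004, -1.0, 0.0], [-1.0, -0.004, -0.0], [0.0, -0.0, -1.0]]
ft_force: [0.2, -0.7, 0.0]
width: 0.6
```

```bash
python3 - <<'E'
from h import *
H=np.array([498,-125.]); T=[(586,-145,56)]
for th in np.radians([10,25,40,55,70,80,90,93]):
    u=np.array([np.cos(th),np.sin(th)]); n=np.array([-u[1],u[0]]); c=H+82*u-n*(4+21*abs(n[0])+9.5*abs(n[1])); T.append((*np.round(c,1),56))
go(*T)
E
```

```text
at [ 585.6 -145.4  200.6] yaw -89.8 w 0.6 t 3.2 F [ 0.2 -0.7  0. ]
(586, -145, 56) [-0.4, -0.4, 144.6] [-0.0, -0.0, 0.004]
(np.float64(581.7), np.float64(-127.5), 56) [-18.0, 3.9, 144.6] [-0.0, -0.0, 0.004]
(np.float64(581.4), np.float64(-109.8), 56) [-35.7, 4.1, 144.6] [-0.0, -0.0, 0.004]
(np.float64(576.7), np.float64(-91.3), 56) [-54.2, 8.7, 144.6] [-0.0, -0.0, 0.004]
(np.float64(566.9), np.float64(-73.1), 56) [-72.4, 18.5, 144.6] [-0.0, -0.0, 0.004]
(np.float64(551.4), np.float64(-57.2), 56) [-88.4, 33.9, 144.6] [-0.0, -0.0, 0.004]
(np.float64(538.2), np.float64(-48.8), 56) [-96.8, 47.1, 144.6] [-0.0, -0.0, 0.004]
(np.float64(523.0), np.float64(-43.0), 56) [-102.7, 62.3, 144.5] [-0.0, -0.0, 0.004]
(np.float64(519.1), np.float64(-41.8), 56) [-103.9, 66.1, 144.5] [-0.0, -0.0, 0.004]
```

Call:
{"op": "apply_moves", "data": {"series": [[0,0,60,0,0,0,0],[0,0,115,0,0,0,0],[0,0,144,0,0,0,0],[0,0,144,0,0,0,0],[-10,2,144,0,0,0,0],[-18,4,144,0,0,0,0],[-27,4,144,0,0,0,0],[-36,4,144,0,0,0,0],[-45,6,144,0,0,0,0],[-54,9,144,0,0,0,0]]}}

```text
time_s: 4.5
ee_pos: [575.7, -92.6, 56.7]
orientation: [[0.0, -1.0, 0.0], [-1.0, -0.0, 0.0], [-0.0, -0.0, -1.0]]
ft_force: [-0.3, -0.2, 0.7]
width: 0.1
```

Call:
{"op": "apply_moves", "data": {"series": [[-9,5,0,0,0,0,0],[-18,10,0,0,0,0,0],[-26,17,0,0,0,0,0],[-34,25,0,0,0,0,0],[-39,32,0,0,0,0,0],[-43,39,0,0,0,0,0],[-46,46,0,0,0,0,0],[-49,53,0,0,0,0,0],[-50,57,0,0,0,0,0],[-50,59,0,0,0,0,0]]}}

```text
time_s: 5.75
ee_pos: [519.6, -42.8, 57.6]
orientation: [[0.001, -1.0, 0.006], [-1.0, -0.001, 0.001], [-0.001, -0.006, -1.0]]
ft_force: [11.5, -4.3, -4.1]
width: 0.4
```

```bash
python3 - <<'E'
from h import *
go()
a=vision.grab_frame('scene'); cv2.imwrite('pics/s1.png',cv2.resize(a[100:260,200:440],None,fx=3,fy=3,interpolation=cv2.INTER_CUBIC))
E
```

```text
at [519.6 -42.8  57.6] yaw -89.9 w 0.4 t 5.8 F [11.5 -4.3 -4.1]
```

View pics/s1.png

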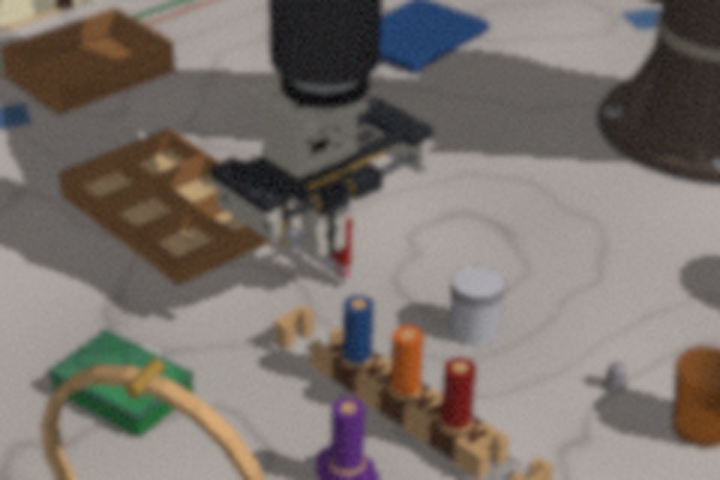

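Force of 11.5 N at the stop; the picture shows the leg square to the carrier, with its tab at (345,245). I'll hold, back off and go over the blue spool.

Call:
{"op": "apply_moves", "data": {"series": [[0,0,0,0,0,0,0],[0,0,0,0,0,0,0],[0,-8,0,0,0,0,0],[0,-16,0,0,0,0,0],[0,-20,-50,0,0,0,0],[0,-20,-100,0,0,0,0],[-40,-45,-100,0,0,0,50],[-90,-68,-100,0,0,0,50],[-120,-68,-100,0,0,0.052,50],[-120,-68,-100,0,0,0.052,50]]}}

```text
time_s: 7.05
ee_pos: [584.6, 78.4, 155.9]
orientation: [[-0.05, -0.999, -0.001], [-0.999, 0.05, -0.0], [0.0, 0.001, -1.0]]
ft_force: [-0.7, -0.4, 0.2]
width: 34.9
```

```bash
python3 - <<'E'
from h import *
go((587,77.5,110,-87),(587,77.5,56,-87))
for c in('top','scene'):
    for n in ('leg_tab','leg_hinge'):
        vision.grab_frame(c)
        for d in models.pinpoint(c,n)[:2]: print(n,c,round(d['confidence'],2),np.round(at(c,d['point'],55)))
E
```

```text
at [584.6  78.4 155.9] yaw -92.9 w 34.9 t 7.0 F [-0.7 -0.4  0.2]
(587, 77.5, 110, -87) [0.8, -2.5, 45.9] [0.001, -0.0, -0.102]
(587, 77.5, 56, -87) [0.8, -2.6, 99.9] [0.001, -0.0, -0.102]
leg_tab top 0.58 [ 500. -122.   55.]
leg_tab top 0.44 [500. -45.  55.]
leg_hinge top 0.62 [ 499. -129.   55.]
leg_hinge top 0.37 [ 543. -221.   55.]
leg_tab scene 0.59 [501. -44.  55.]
leg_tab scene 0.37 [475. 106.  55.]
leg_hinge scene 0.76 [ 495. -129.   55.]
leg_hinge scene 0.37 [475. 115.  55.]
```

Call:
{"op": "apply_moves", "data": {"series": [[1,-2.5,0,0,0,-0.1,50],[1,-2.5,46,0,0,-0.1,50],[1,-2.5,80,0,0,-0.1,50],[1,-2.5,100,0,0,-0.1,50],[1,-2.5,100,0,0,-0.1,50],[1,-2.5,100,0,0,-0.1,0],[1,-2.5,100,0,0,-0.1,0],[1,-2.5,100,0,0,-0.1,0],[1,-2.5,100,0,0,-0.1,0],[1,-2.5,100,0,0,-0.1,0]]}}

```text
time_s: 8.7
ee_pos: [586.8, 75.6, 57.2]
orientation: [[0.048, -0.999, -0.0], [-0.999, -0.048, -0.0], [0.0, 0.0, -1.0]]
ft_force: [-4.7, 0.8, 6.4]
width: 24.8
```

Call:
{"op": "apply_moves", "data": {"series": [[0,0,-3,0,0,0,0],[0,0,-8,0,0,0,0],[0,0,-14,0,0,0,0],[0,0,-20,0,0,0,0],[0,0,-26,0,0,0,0],[0,0,-32,0,0,0,0],[0,0,-38,0,0,0,0],[0,0,-60,0,0,0,0],[0,0,-80,0,0,0,0],[0,0,-80,0,0,0,0]]}}

```text
time_s: 9.95
ee_pos: [588.2, 76.0, 138.5]
orientation: [[0.048, -0.999, 0.003], [-0.999, -0.048, 0.001], [-0.001, -0.003, -1.0]]
ft_force: [-0.4, -0.4, -2.4]
width: 25.2
```

```bash
python3 - <<'E'
from h import *
go((583,-169,136,-90),(583,-169,56,-90))
I={c:vision.grab_frame(c) for c in('top','scene')}
cv2.imwrite('pics/s2.png',cv2.resize(I['scene'][100:280,210:450],None,fx=3,fy=3,interpolation=cv2.INTER_CUBIC))
for col,xy in (('red',(581,189)),('orange',(584,133))): print(col,fitspool(I,col,xy))
E
```

```text
at [588.2  76.  138.5] yaw -87.2 w 25.2 t 9.9 F [-0.4 -0.4 -2.4]
(583, -169, 136, -90) [244.5, 17.0, 2.1] [-0.003, 0.001, 0.048]
(583, -169, 56, -90) [244.6, 17.3, 82.1] [-0.003, 0.001, 0.048]
red (array([579.9375 , 188.71875]), np.float64(1.390108585357666))
orange (array([580.99700928, 134.17666626]), np.float64(1.3566195964813232))
```

View pics/s2.png

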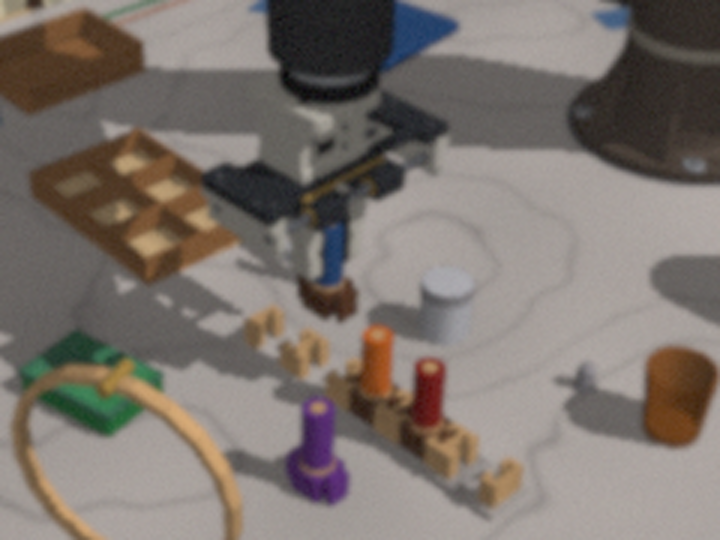

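Blue is out at (335,275), and the rack and leg look undisturbed. I'll carry it to the +x/+y cell.

Call:
{"op": "apply_moves", "data": {"series": [[20,1,0,0,0,0,0],[55,4,0,0,0,0.02,0],[95,7,0,0,0,0.048,0],[135,10,0,0,0,0.048,0],[175,13,0,0,0,0.048,0],[215,15,0,0,0,0.048,0],[235,16.5,1,-0.003,0,0.048,0],[244.5,17,2,-0.003,0,0.048,0],[244.5,17,2,-0.003,0,0.048,0],[244.5,17,2,-0.003,0,0.048,0]]}}

```text
time_s: 11.3
ee_pos: [581.9, -168.6, 134.5]
orientation: [[0.001, -1.0, -0.003], [-1.0, -0.001, 0.0], [-0.0, 0.003, -1.0]]
ft_force: [-0.2, 0.3, -1.0]
width: 24.8
```

```bash
python3 - <<'E'
from h import *
go((583,-169,57))
I={c:vision.grab_frame(c) for c in('top','scene')}
cv2.imwrite('pics/s3.png',np.hstack([cv2.resize(I['scene'][80:240,210:340],None,fx=3,fy=3,interpolation=cv2.INTER_CUBIC),cv2.resize(I['top'][150:310,360:490],None,fx=3,fy=3,interpolation=cv2.INTER_CUBIC)]))
E
```

```text
at [ 581.9 -168.6  134.5] yaw -90.0 w 24.8 t 11.3 F [-0.2  0.3 -1. ]
(583, -169, 57) [0.4, -1.3, 77.5] [0.003, 0.0, 0.001]
```

View pics/s3.png

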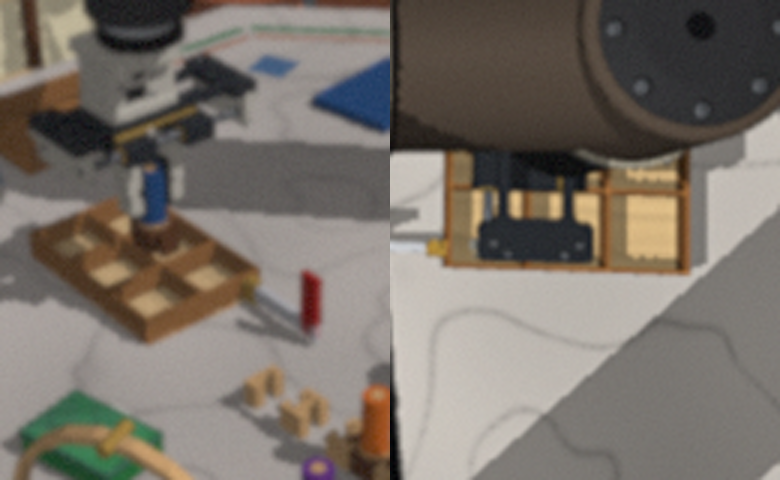

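The spool hangs upright above the carrier and the leg is fully out (tab at 312,300). I'll lower it and release.

Call:
{"op": "apply_moves", "data": {"series": [[0.4,-1.3,20,0.003,0,0,0],[0.4,-1.3,40,0.003,0,0,0],[0.4,-1.3,60,0.003,0,0,0],[0.4,-1.3,70,0.003,0,0,0],[0.4,-1.3,75,0.003,0,0,0],[0.4,-1.3,77,0.003,0,0,0],[0.4,-1.3,77,0.003,0,0,0],[0.4,-1.3,77,0.003,0,0,0]]}}

```text
time_s: 12.4
ee_pos: [583.2, -169.9, 58.1]
orientation: [[-0.0, -1.0, 0.001], [-1.0, 0.0, -0.0], [0.0, -0.001, -1.0]]
ft_force: [-0.6, -0.2, -1.5]
width: 24.3
```

Call:
{"op": "apply_moves", "data": {"series": [[0,0,0,0,0,0,45],[0,0,0,0,0,0,45],[0,0,0,0,0,0,45],[0,0,0,0,0,0,45],[0,0,-30,0,0,0,45],[0,0,-70,0,0,0,45],[0,0,-90,0,0,0,45],[0,0,-90,0,0,0,45]]}}

```text
time_s: 13.4
ee_pos: [584.0, -169.9, 149.5]
orientation: [[0.0, -1.0, 0.004], [-1.0, -0.0, -0.0], [0.0, -0.004, -1.0]]
ft_force: [0.1, -0.5, -0.4]
width: 45.1
```

```bash
python3 - <<'E'
from h import *
go((584.5,133,146,-87),(584.5,133,57,-87))
E
```

```text
at [ 584.  -169.9  149.5] yaw -90.0 w 45.1 t 13.4 F [ 0.1 -0.5 -0.4]
(584.5, 133, 146, -87) [-302.9, -0.6, 3.4] [-0.004, -0.0, -0.052]
(584.5, 133, 57, -87) [-302.9, -0.2, 92.4] [-0.004, -0.0, -0.052]
```

Call:
{"op": "apply_moves", "data": {"series": [[-60,0,0,0,0,-0.052,50],[-120,0,0,0,0,-0.052,50],[-180,0,0,0,0,-0.052,50],[-240,0,0,0,0,-0.052,50],[-290,-0.6,3,-0.004,0,-0.052,50],[-303,-0.6,3,-0.004,0,-0.052,50],[-303,-0.6,30,-0.004,0,-0.052,50],[-303,-0.6,60,-0.004,0,-0.052,50],[-303,-0.6,70,-0.004,0,-0.052,50],[-303,-0.6,70,-0.004,0,-0.052,50]]}}

```text
time_s: 14.65
ee_pos: [583.2, 132.4, 76.9]
orientation: [[0.052, -0.999, -0.006], [-0.999, -0.052, -0.001], [0.001, 0.006, -1.0]]
ft_force: [0.0, 0.6, -0.1]
width: 50.0
```

```bash
python3 - <<'E'
from h import *
go((585,133,57,-87))
I={c:vision.grab_frame(c) for c in('top','scene')}
print('blue',fitspool({'scene':I['scene']},'blue',(583,-169),29,85))
print('red',fitspool({'scene':I['scene']},'red',(581,189)))
cv2.imwrite('pics/s4.png',cv2.resize(I['scene'][100:290,210:450],None,fx=3,fy=3,interpolation=cv2.INTER_CUBIC))
E
```

```text
at [583.2 132.4  76.9] yaw -87.0 w 50.0 t 14.7 F [ 0.   0.6 -0.1]
(585, 133, 57, -87) [-0.5, -2.0, 19.9] [0.006, -0.001, -0.001]
blue (array([ 581.57470703, -169.60522461]), np.float64(0.48488831520080566))
red (array([579.99609375, 188.60742188]), np.float64(0.3807205557823181))
```

View pics/s4.png

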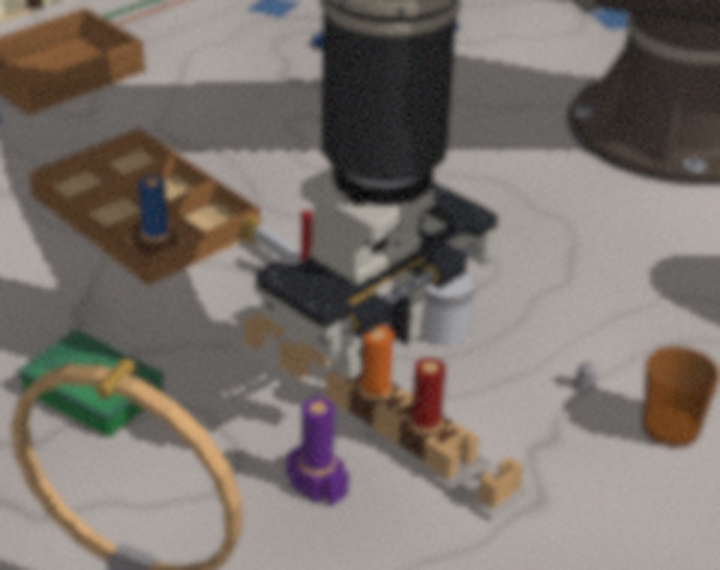

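Blue stands upright in its cell (152,215), and the fingers straddle orange (377,360). I'll grip and lift.

Call:
{"op": "apply_moves", "data": {"series": [[-0.5,-2,12,0.006,0,0,50],[-0.5,-2,20,0.006,0,0,50],[-0.5,-2,20,0.006,0,0,0],[-0.5,-2,20,0.006,0,0,0],[-0.5,-2,20,0.006,0,0,0],[-0.5,-2,20,0.006,0,0,0],[-0.5,-2,20,0.006,0,0,0],[-0.5,-2,20,0.006,0,0,0]]}}

```text
time_s: 15.75
ee_pos: [584.1, 133.4, 57.3]
orientation: [[0.052, -0.999, -0.0], [-0.999, -0.052, -0.0], [0.0, 0.0, -1.0]]
ft_force: [-5.6, 0.8, 1.3]
width: 24.3
```

Call:
{"op": "apply_moves", "data": {"series": [[0,0,-3,0,0,0,0],[0,0,-8,0,0,0,0],[0,0,-14,0,0,0,0],[0,0,-20,0,0,0,0],[0,0,-26,0,0,0,0],[0,0,-32,0,0,0,0],[0,0,-38,0,0,0,0],[0,0,-60,0,0,0,0],[0,0,-80,0,0,0,0],[0,0,-80,0,0,0,0]]}}

```text
time_s: 17.0
ee_pos: [586.8, 134.4, 139.8]
orientation: [[0.052, -0.999, 0.006], [-0.999, -0.052, 0.002], [-0.002, -0.006, -1.0]]
ft_force: [-0.6, 0.5, -1.5]
width: 24.5
```

```bash
python3 - <<'E'
from h import *
go((583,-235,137))
E
```

```text
at [586.8 134.4 139.8] yaw -87.0 w 24.5 t 17.0 F [-0.6  0.5 -1.5]
(583, -235, 137) [368.7, 23.1, 2.0] [-0.006, 0.002, 0.052]
```

Blue's top (85 mm) lies on this path, so I'll carry higher.

Call:
{"op": "apply_moves", "data": {"series": [[15,1,-20,0,0,0,0],[50,4,-40,0,0,0.02,0],[95,7,-45,0,0,0.052,0],[140,10,-45,0,0,0.052,0],[185,13,-45,0,0,0.052,0],[230,15,-45,0,0,0.052,0],[275,17,-45,0,0,0.052,0],[320,20,-45,0,0,0.052,0],[355,22,-45,0,0,0.052,0],[368.5,23,-45,-0.006,0,0.052,0]]}}

```text
time_s: 18.25
ee_pos: [580.8, -237.3, 181.6]
orientation: [[-0.002, -1.0, -0.005], [-1.0, 0.002, 0.0], [-0.0, 0.005, -1.0]]
ft_force: [0.0, 0.8, -1.9]
width: 24.0
```

```bash
python3 - <<'E'
from h import *
go((583,-235,58))
I={c:vision.grab_frame(c) for c in('top','scene')}
cv2.imwrite('pics/s5.png',cv2.resize(I['scene'][80:260,190:430],None,fx=3,fy=3,interpolation=cv2.INTER_CUBIC))
E
```

```text
at [ 580.8 -237.3  181.6] yaw -90.1 w 24.0 t 18.2 F [ 0.   0.8 -1.9]
(583, -235, 58) [-2.3, -2.8, 123.6] [0.005, 0.0, -0.002]
```

View pics/s5.png

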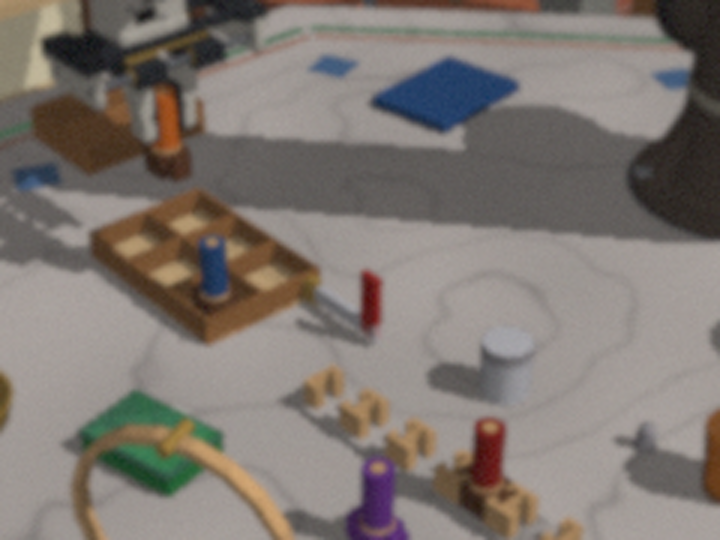

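Orange is held high and upright over the carrier; blue, leg and tin are in order. I'll lower it.

Call:
{"op": "apply_moves", "data": {"series": [[-2.3,-2.8,30,0.005,0,0,0],[-2.3,-2.8,60,0.005,0,0,0],[-2.3,-2.8,85,0.005,0,0,0],[-2.3,-2.8,105,0.005,0,0,0],[-2.3,-2.8,115,0.005,0,0,0],[-2.3,-2.8,120,0.005,0,0,0],[-2.3,-2.8,123,0.005,0,0,0],[-2.3,-2.8,123,0.005,0,0,0],[-2.3,-2.8,123,0.005,0,0,0]]}}

```text
time_s: 19.48
ee_pos: [583.9, -233.3, 60.1]
orientation: [[-0.0, -1.0, 0.002], [-1.0, 0.0, -0.0], [0.0, -0.002, -1.0]]
ft_force: [0.1, 0.9, -1.4]
width: 24.7
```

Call:
{"op": "apply_moves", "data": {"series": [[0,0,0,0,0,0,45],[0,0,0,0,0,0,45],[0,0,0,0,0,0,45],[0,0,0,0,0,0,45],[0,0,-30,0,0,0,45],[0,0,-70,0,0,0,45],[0,0,-90,0,0,0,45],[0,0,-90,0,0,0,45]]}}

```text
time_s: 20.48
ee_pos: [584.6, -233.4, 151.5]
orientation: [[0.0, -1.0, 0.005], [-1.0, -0.0, -0.001], [0.001, -0.005, -1.0]]
ft_force: [-0.1, 0.5, -0.4]
width: 44.8
```

```bash
python3 - <<'E'
from h import *
go((582,189,146,-87))
E
```

```text
at [ 584.6 -233.4  151.5] yaw -90.0 w 44.8 t 20.5 F [-0.1  0.5 -0.4]
(582, 189, 146, -87) [-422.4, 2.5, 5.2] [-0.005, -0.001, -0.052]
```

Call:
{"op": "apply_moves", "data": {"series": [[-60,0,0,0,0,0,50],[-120,0,0,0,0,-0.052,50],[-180,0,0,0,0,-0.052,50],[-240,1,0,0,0,-0.052,50],[-300,2,3,0,0,-0.052,50],[-360,2.5,5,-0.005,0,-0.052,50],[-410,2.5,5,-0.005,0,-0.052,50],[-422,2.5,5,-0.005,0,-0.052,50],[-422,2.5,40,-0.005,0,-0.052,50],[-422,2.5,65,-0.005,0,-0.052,50]]}}

```text
time_s: 21.72
ee_pos: [580.1, 188.3, 82.4]
orientation: [[0.052, -0.999, -0.006], [-0.999, -0.052, -0.001], [0.001, 0.006, -1.0]]
ft_force: [-0.6, -0.6, -0.7]
width: 49.6
```

```bash
python3 - <<'E'
from h import *
go((582,189,57,-87))
I={c:vision.grab_frame(c) for c in('top','scene')}
for col,xy in(('blue',(583,-169)),('orange',(583,-235))): print(col,fitspool({'scene':I['scene']},col,xy,29,85))
print('red',fitspool({'scene':I['scene']},'red',(581,189)))
E
```

```text
at [580.1 188.3  82.4] yaw -87.0 w 49.6 t 21.7 F [-0.6 -0.6 -0.7]
(582, 189, 57, -87) [-0.7, -2.1, 25.4] [0.006, -0.001, -0.0]
blue (array([ 579.21484375, -171.00195312]), np.float64(0.5046113729476929))
orange (array([ 585.1875, -233.625 ]), np.float64(0.7704489231109619))
red (array([574.42310333, 184.770298  ]), np.float64(0.4107537269592285))
```

Call:
{"op": "apply_moves", "data": {"series": [[-0.7,-1.8,12,0.006,0,0,50],[-0.7,-1.8,25,0.006,0,0,50],[-0.7,-1.8,25,0.006,0,0,50],[-0.7,-1.8,25,0.006,0,0,0],[-0.7,-1.8,25,0.006,0,0,0],[-0.7,-1.8,25,0.006,0,0,0],[-0.7,-1.8,25,0.006,0,0,0],[-0.7,-1.8,25,0.006,0,0,0],[-0.7,-1.8,25,0.006,0,0,0]]}}

```text
time_s: 22.95
ee_pos: [581.8, 189.4, 59.4]
orientation: [[0.052, -0.999, 0.0], [-0.999, -0.052, -0.0], [0.0, -0.0, -1.0]]
ft_force: [-5.5, 1.0, 2.9]
width: 24.6
```

Call:
{"op": "apply_moves", "data": {"series": [[0,0,-3,0,0,0,0],[0,0,-8,0,0,0,0],[0,0,-14,0,0,0,0],[0,0,-20,0,0,0,0],[0,0,-26,0,0,0,0],[0,0,-32,0,0,0,0],[0,0,-38,0,0,0,0],[0,0,-60,0,0,0,0],[0,0,-90,0,0,0,0],[0,0,-120,0,0,0,0]]}}

```text
time_s: 24.2
ee_pos: [583.0, 189.7, 181.0]
orientation: [[0.052, -0.999, 0.003], [-0.999, -0.052, 0.001], [-0.0, -0.003, -1.0]]
ft_force: [1.0, -0.8, -1.6]
width: 24.4
```

```bash
python3 - <<'E'
from h import *
go((517,-169,180),(517,-169,58))
E
```

```text
at [583.  189.7 181. ] yaw -87.0 w 24.4 t 24.2 F [ 1.  -0.8 -1.6]
(517, -169, 180) [354.8, 84.6, 0.6] [-0.003, 0.001, 0.052]
(517, -169, 58) [354.9, 85.0, 122.6] [-0.003, 0.001, 0.052]
```

Call:
{"op": "apply_moves", "data": {"series": [[20,5,0,0,0,0,0],[60,14,0,0,0,0.02,0],[100,24,0,0,0,0.052,0],[140,33,0,0,0,0.052,0],[180,43,0,0,0,0.052,0],[220,52,0,0,0,0.052,0],[260,62,0,0,0,0.052,0],[300,71,0,0,0,0.052,0],[340,81,0,0,0,0.052,0],[355,84.6,0,-0.003,0,0.052,0]]}}

```text
time_s: 25.45
ee_pos: [515.3, -171.5, 178.9]
orientation: [[-0.002, -1.0, -0.002], [-1.0, 0.002, 0.0], [-0.0, 0.002, -1.0]]
ft_force: [-0.4, 1.3, -1.7]
width: 24.6
```

```bash
python3 - <<'E'
from h import *
go((517,-169,60))
I={c:vision.grab_frame(c) for c in('top','scene')}
cv2.imwrite('pics/s6.png',cv2.resize(I['scene'][80:260,190:430],None,fx=3,fy=3,interpolation=cv2.INTER_CUBIC))
E
```

```text
at [ 515.3 -171.5  178.9] yaw -90.1 w 24.6 t 25.4 F [-0.4  1.3 -1.7]
(517, -169, 60) [-2.5, -1.9, 118.9] [0.002, 0.0, -0.002]
```

View pics/s6.png

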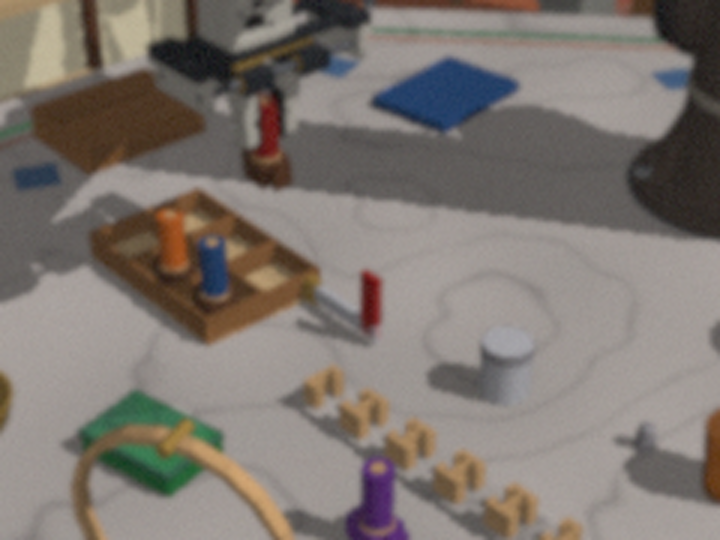

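Orange (172,240) and blue (213,270) stand in their cells, and red hangs upright over the near corner cell. I'll lower it.

Call:
{"op": "apply_moves", "data": {"series": [[-2.5,-1.9,30,0.002,0,0,0],[-2.5,-1.9,60,0.002,0,0,0],[-2.5,-1.9,85,0.002,0,0,0],[-2.5,-1.9,102,0.002,0,0,0],[-2.5,-1.9,112,0.002,0,0,0],[-2.5,-1.9,117,0.002,0,0,0],[-2.5,-1.9,119,0.002,0,0,0],[-2.5,-1.9,119,0.002,0,0,0],[-2.5,-1.9,119,0.002,0,0,0]]}}

```text
time_s: 26.68
ee_pos: [518.6, -166.9, 60.8]
orientation: [[-0.0, -1.0, 0.002], [-1.0, 0.0, 0.0], [-0.0, -0.002, -1.0]]
ft_force: [-0.1, 0.8, -1.1]
width: 24.6
```

Call:
{"op": "apply_moves", "data": {"series": [[0,0,0,0,0,0,42],[0,0,0,0,0,0,42],[0,0,0,0,0,0,42],[0,0,0,0,0,0,42],[0,0,-30,0,0,0,42],[0,0,-70,0,0,0,42],[0,0,-90,0,0,0,42],[-40,0,-90,0,0,0,70],[-90,0,-90,0,0,0,70],[-90,0,-90,0,0,0,70]]}}

```text
time_s: 27.92
ee_pos: [518.3, -74.5, 150.6]
orientation: [[0.003, -1.0, 0.002], [-1.0, -0.003, 0.0], [-0.0, -0.002, -1.0]]
ft_force: [0.1, -0.2, 0.2]
width: 66.2
```

```bash
python3 - <<'E'
from h import *
I={c:vision.grab_frame(c) for c in('top','scene')}
for c in I: 
    for d in models.recognise(c,'tin_c')[:2]: print(c,round(d['confidence'],2),np.round(d['point']),np.round(at(c,d['point'],30)))
cv2.imwrite('pics/s7.png',np.hstack([cv2.resize(I[c][y:y+150,x:x+130],None,fx=3,fy=3,interpolation=cv2.INTER_CUBIC) for c,x,y in(('top',250,180),('scene',290,150))]))
go((457,90,150),(457,90,48))
E
```

```text
top 0.44 [187. 269.] [392. 337.  30.]
scene 0.71 [359. 198.] [447.  83.  30.]
scene 0.71 [308. 181.] [496. -69.  30.]
at [518.1 -77.3 150.2] yaw -90.0 w 69.5 t 28.1 F [-0.1 -0.3 -0.1]
(457, 90, 150) [-167.3, 61.2, 0.2] [-0.001, -0.0, -0.0]
(457, 90, 48) [-167.3, 61.2, 102.2] [-0.001, -0.0, -0.0]
```

View pics/s7.png

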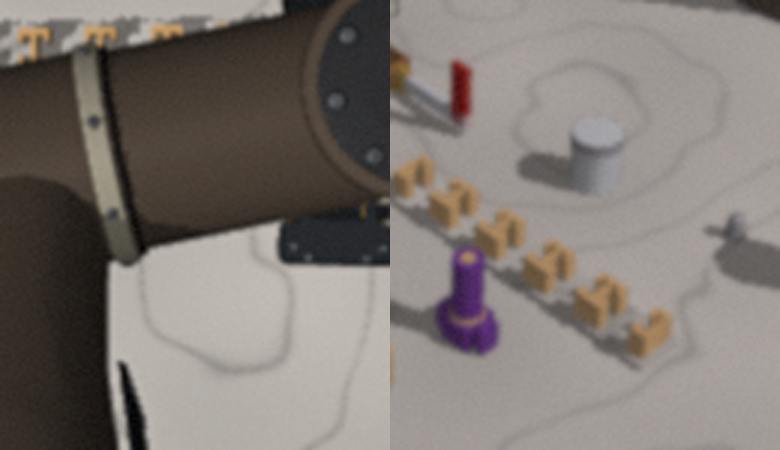

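Tin is unmoved (lid at scene 359,195 → about 458,90). The rack and leg are fine.

Call:
{"op": "apply_moves", "data": {"series": [[-50,18,0,0,0,0,72],[-105,38,0,0,0,0,72],[-155,57,0,0,0,0,72],[-167,60.5,0,0,0,0,72],[-167,60.5,40,0,0,0,72],[-167,60.5,80,0,0,0,72],[-167,60.5,100,0,0,0,72],[-167,60.5,107,0,0,0,72],[-167,60.5,107,0,0,0,72]]}}

```text
time_s: 29.25
ee_pos: [458.1, 89.5, 43.2]
orientation: [[-0.001, -1.0, 0.001], [-1.0, 0.001, -0.0], [0.0, -0.001, -1.0]]
ft_force: [0.3, 0.3, -0.9]
width: 71.9
```

Call:
{"op": "apply_moves", "data": {"series": [[0,0,0,0,0,0,0],[0,0,0,0,0,0,0],[0,0,0,0,0,0,0],[0,0,0,0,0,0,0],[0,0,0,0,0,0,0],[0,0,0,0,0,0,0]]}}

```text
time_s: 30.0
ee_pos: [457.9, 90.4, 43.7]
orientation: [[0.0, -1.0, 0.001], [-1.0, -0.0, 0.0], [-0.0, -0.001, -1.0]]
ft_force: [-1.6, 0.3, 6.7]
width: 45.4
```

Call:
{"op": "apply_moves", "data": {"series": [[0,0,-20,0,0,0,0],[0,0,-50,0,0,0,0],[20,3,-70,0,0,0,0],[60,6,-70,0,0,0,0],[105,8,-70,0,0,0,0],[150,8,-70,0,0,0,0],[195,8,-70,0,0,0,0],[240,8,-70,0,0,0,0],[285,8,-70,0,0,0,0],[285,8,-70,0,0,0,0]]}}

```text
time_s: 31.25
ee_pos: [449.2, -197.1, 112.8]
orientation: [[-0.004, -1.0, 0.0], [-1.0, 0.004, 0.0], [-0.0, -0.0, -1.0]]
ft_force: [-0.6, -0.1, -1.8]
width: 45.2
```

```bash
python3 - <<'E'
from h import *
go((450,-301,115),(517,-301,115),(517,-301,50))
I={c:vision.grab_frame(c) for c in('top','scene')}
cv2.imwrite('pics/s8.png',cv2.resize(I['scene'][80:260,190:430],None,fx=3,fy=3,interpolation=cv2.INTER_CUBIC))
E
```

```text
at [ 449.2 -197.1  112.8] yaw -90.2 w 45.2 t 31.2 F [-0.6 -0.1 -1.8]
(450, -301, 115) [103.9, -1.2, -2.2] [-0.0, 0.0, -0.004]
(517, -301, 115) [103.6, -68.2, -2.2] [-0.0, 0.0, -0.004]
(517, -301, 50) [103.6, -68.2, 62.8] [-0.0, 0.0, -0.004]
```

View pics/s8.png

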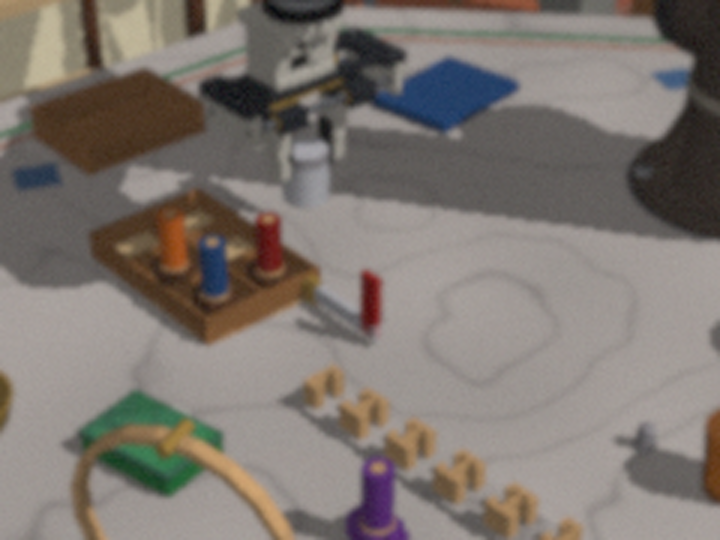

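Three spools stand upright in their cells (172,240; 213,270; 268,245), and the tin is held level. Next is the far −x cell.

Call:
{"op": "apply_moves", "data": {"series": [[40,0,-4,0,0,0,0],[80,-1,-4,0,0,0,0],[103.5,-2,-4,0,0,-0.004,0],[103.5,-30,-4,0,0,-0.004,0],[103.5,-60,-4,0,0,-0.004,0],[103.5,-68,-3,0,0,-0.004,0],[103.5,-68,-3,0,0,-0.004,0],[103.5,-68,20,0,0,-0.004,0],[103.5,-68,40,0,0,-0.004,0],[103.5,-68,45,0,0,-0.004,0]]}}

```text
time_s: 32.6
ee_pos: [516.1, -297.6, 67.2]
orientation: [[0.004, -1.0, -0.001], [-1.0, -0.004, 0.001], [-0.001, 0.001, -1.0]]
ft_force: [-0.2, 0.6, -1.3]
width: 45.5
```

```bash
python3 - <<'E'
from h import *
go((517,-301,49.5))
E
```

```text
at [ 516.1 -297.6   67.2] yaw -89.8 w 45.5 t 32.6 F [-0.2  0.6 -1.3]
(517, -301, 49.5) [3.4, -0.9, 17.7] [0.001, 0.001, 0.004]
```

Call:
{"op": "apply_moves", "data": {"series": [[3,-1,8,0,0,0.004,0],[3,-1,14,0,0,0.004,0],[3,-1,17.5,0,0,0.004,0],[3,-1,18,0,0,0.004,0],[3,-1,18,0,0,0.004,0]]}}

```text
time_s: 33.22
ee_pos: [518.9, -301.3, 50.4]
orientation: [[0.0, -1.0, 0.001], [-1.0, -0.0, -0.0], [0.0, -0.001, -1.0]]
ft_force: [-0.1, 0.3, -1.4]
width: 45.1
```

Call:
{"op": "apply_moves", "data": {"series": [[0,0,0,0,0,0,62],[0,0,0,0,0,0,62],[0,0,0,0,0,0,62],[0,0,0,0,0,0,62],[0,0,-40,0,0,0,62],[0,0,-90,0,0,0,62],[0,0,-130,0,0,0,62],[30,50,-160,0,0,0,62],[80,80,-160,0,0,0,62],[130,80,-160,0,0,0,62]]}}

```text
time_s: 34.48
ee_pos: [437.1, -432.4, 212.1]
orientation: [[0.0, -1.0, 0.003], [-1.0, -0.0, -0.001], [0.001, -0.003, -1.0]]
ft_force: [1.9, 0.7, 0.8]
width: 62.0
```

Call:
{"op": "apply_moves", "data": {"series": [[50,20,0,0,0,0,62],[100,40,0,0,0,0,62],[100,40,0,0,0,0,62]]}}

```text
time_s: 34.85
ee_pos: [396.6, -534.1, 209.1]
orientation: [[-0.004, -1.0, -0.0], [-1.0, 0.004, 0.001], [-0.001, 0.0, -1.0]]
ft_force: [0.3, 0.5, 0.2]
width: 61.9
```

```bash
python3 - <<'E'
from h import *
go()
I={c:vision.grab_frame(c) for c in('top','scene')}
for col,xy in(('blue',(583,-169)),('orange',(583,-235)),('red',(517,-169))): print(col,fitspool(I,col,xy,29,85))
for n,z in (('leg_tab',55),('tin_c',32),('rack_c',6),('votive_c',32),('thimble_c',12),('bobbin_box_c',13)):
  for c in I:
    for d in models.pinpoint(c,n)[:1]: print(n,c,round(d['confidence'],2),np.round(at(c,d['point'],z)))
cv2.imwrite('pics/s9.png',np.hstack([cv2.resize(I[c][y:y+150,x:x+130],None,fx=3,fy=3,interpolation=cv2.INTER_CUBIC) for c,x,y in(('top',350,160),('scene',210,110))]))
E
```

```text
at [ 396.6 -534.1  209.1] yaw -90.2 w 61.9 t 34.9 F [0.3 0.5 0.2]
blue (array([ 584.86450195, -168.81872559]), np.float64(1.0085768699645996))
orange (array([ 586.70898438, -235.12207031]), np.float64(1.5044200420379639))
red (array([ 519.72319651, -167.722682  ]), np.float64(0.856109082698822))
leg_tab top 0.53 [504. -42.  55.]
leg_tab scene 0.67 [507. -38.  55.]
tin_c top 0.87 [ 517. -297.   32.]
tin_c scene 0.61 [ 527. -310.   32.]
rack_c top 0.82 [576. 131.   6.]
rack_c scene 0.66 [585. 128.   6.]
votive_c top 0.87 [403. 310.  32.]
votive_c scene 0.77 [409. 296.  32.]
thimble_c top 0.56 [418. 225.  12.]
thimble_c scene 0.72 [ 556. -215.   12.]
bobbin_box_c top 0.95 [738. -40.  13.]
bobbin_box_c scene 0.56 [754. -34.  13.]
```

View pics/s9.png

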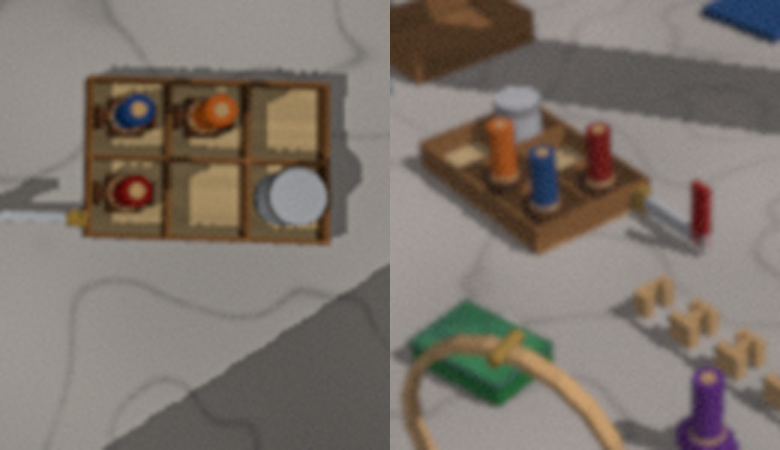

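The top view shows blue, orange, red and tin each in its own cell and the leg out to the left; the scene view agrees, with everything upright. I'll measure the leg angle more precisely.

```bash
python3 - <<'E'
from h import *
I={c:vision.grab_frame(c) for c in('top','scene')}
def box(cam,th,H,S=4):
    u=np.array([np.cos(th),np.sin(th)]);n=np.array([-u[1],u[0]])
    P=[(*(H+(81+a*11)*u+b*4*n),z) for a in(-1,1) for b in(-1,1) for z in(8,75)]
    h=cv2.convexHull(((proj(cam,P)+.5)*S).astype(np.float32)); m=np.zeros((1600,2560),np.uint8); cv2.fillConvexPoly(m,h.astype(np.int32),1)
    return cv2.resize(m.astype(np.float32),(640,400),interpolation=cv2.INTER_AREA)
for cam in I:
    p=proj(cam,[500,-45,45])[0]; w=np.zeros((400,640),np.float32); cv2.circle(w,tuple(int(v) for v in p),24,1,-1); m=mask(I[cam],'red')*w
    ys,xs=np.nonzero(m); print(cam,'n',len(xs),'centroid',xs.mean().round(1),ys.mean().round(1) ,'model',[ (round(t,2),[np.round((np.indices((400,640))[k]*box(cam,t,np.array([498,-126.]))).sum()/box(cam,t,np.array([498,-126.])).sum(),1) for k in(1,0)]) for t in(1.4,1.47,1.57)])
# leg silver line in top: brightest column-wise row
g=cv2.cvtColor(I['top'],cv2.COLOR_BGR2GRAY).astype(float)
p=proj('top',[[498,y,20] for y in range(-120,-50,10)]).round().astype(int)
for c,r in p: 
    s=g[r-9:r+10,c]; b=np.clip(s-np.median(s)-12,0,None); print(c,'row',r,'bright',round((b*np.arange(r-9,r+10)).sum()/max(b.sum(),1e-6),2),'xw',np.round(at('top',(c,(b*np.arange(r-9,r+10)).sum()/max(b.sum(),1e-6)),20)[:2],1))
E
```

```text
top n 26 centroid 342.2 231.0 model [(1.4, [np.float64(343.2), np.float64(225.9)]), (1.47, [np.float64(342.9), np.float64(228.2)]), (1.57, [np.float64(342.7), np.float64(231.4)])]
scene n 94 centroid 313.2 179.3 model [(1.4, [np.float64(308.7), np.float64(182.6)]), (1.47, [np.float64(310.4), np.float64(182.0)]), (1.57, [np.float64(312.8), np.float64(181.0)])]
372 row 233 bright 0.0 xw [1116.9 -111.3]
368 row 232 bright 0.0 xw [1116.6 -100.6]
364 row 232 bright 0.0 xw [1116.4  -89.9]
360 row 232 bright 0.0 xw [1116.1  -79.2]
356 row 232 bright 0.0 xw [1115.8  -68.5]
352 row 232 bright 231.2 xw [500.  -69.9]
348 row 232 bright 0.0 xw [1115.2  -47.1]
```

The tab's centroid matches a leg angle of about 1.57 rad in both cameras. I'll hand in.

```bash
python3 -c "
from h import *
print(finish_job())"
```

```text
the job is handed in; nothing more can be done
None
```

The job is done and handed in at about 35 s on the robot's clock, with no verdict reported. I swung the leg out to its stop first. Then I lifted the blue, orange and red spools straight up out of the rack and stood them and the tin in four separate carrier cells. No yellow or green spool was present.

**Leg:** I read 11.5 N against its stop when pushing. At the end the tab's colour centroid matched about 1.57 rad in both cameras.

**Spools and tin:** The final pictures show all four items upright, one to a cell. Fitted spool positions were within about 4 mm of my estimated cell centres, though the two-camera fits overlapped only moderately (worst for orange). The networks put the tin about 4 mm off its cell centre from the top camera and 13 mm off from the scene camera, both within the 26 mm limit.

**Rack and things to leave alone:** Network readings of the rack, votive cup and bobbin box agreed with their starting places within about 10 mm. For the thimble, the top camera agreed. The scene camera's best guess was a false hit inside the carrier.

**Other disagreement:** The networks placed the leg tab 4–7 mm short of its first reading after the push. The centroid check did not bear that out.

The gripper ended well clear of everything.

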